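# Show a spice jar to the pantry scanner and lift it off the weighing pad

## Task

Book the red-lidded spice jar in on the pantry scanner: turn it where it stands on the scanner's round weighing pad until the yellow barcode sticker on its side faces the scanner window, then lift it straight up about 10 cm clear of the pad so that the scale can re-zero, and hold it there over the pad, upright and still, with the sticker still facing the window's side. Finish while holding it in the gripper: do not put it down or let go. Keep the jar upright throughout and leave the other jars standing where they are.

Things in the scene. Friction and masses are not known exactly. Their poses are not given: they have to be found in the camera images.
- jar: Spice jar, red lid, 106 mm tall, loose, 0.08-0.16 kg, stands within 15 mm of the pad's centre. Glass body 42 mm across, lid 45 mm across from 85 mm up. Origin: centre of underside; z up; +x points out through the barcode sticker: yellow patch with black bars, plus a yellow strip from it up over the lid to the lid's centre, seen from above. At the start turned at least 40 deg from the window.
- code (a point): Centre of the yellow barcode sticker on the jar (patch 27 mm wide, 44 mm high): 23 mm out from the jar's axis along the jar's +x, 36 mm above its underside.
- scanner: White pantry scanner, fixed; place and yaw vary. Origin on the worktop under the round pad's centre; z up; +x points from the pad to the upright scanning head. Base plate 225 x 140 mm, 14 mm high, x from -70 to 155 mm. Head 44 (x) x 110 (y) mm, top at 128 mm, its window face at x = 100 mm looking back (-x) over the pad.
- pad (a point): Centre of the top of the round grey weighing pad, 108 mm across, 20 mm above the worktop; the jar stands on it. It does not move or turn; axes as the scanner's.
- window (a point): Centre of the dark red window (70 x 48 mm, in a black frame) on the head's face, 100 mm from the pad's centre along the scanner's +x, 66 mm above the worktop; axes as the scanner's.
- black_spice: Bystander: spice jar with a black lid, 45 mm across, 105 mm tall, loose on the worktop about 17 cm to one side of the pad. Origin: centre of its underside.
- gold_spice: Bystander: spice jar with a gold-coloured lid, 42 mm across, 106 mm tall, loose on the worktop about 17 cm to one side of the pad (the two spice jars may swap sides). Origin: centre of its underside.
- jam: Bystander: jam jar with a white lid, 68 mm across, 84 mm tall, loose on the worktop beside the scanning head. Origin: centre of its underside.
Mind the look-alikes: they are no part of the job. What is shaped like the jar but blue, green or purple is not meant.

How it is judged:
By the outcome, as a careful person would: the job done as asked, in the order asked, and still so for the second after the job is handed in, while the arm keeps its last pose, push and grip.
It also fails if it takes over 67 s, if anything falls off the work surface, if the arm or the gripper's body presses on something with over 40 N, if the wrist force passes 120 N, or if a joint passes its speed limit or range.

## Robot

A 7-joint arm with a two-finger parallel gripper is mounted at the origin on a cart in front of the work surface, level with it; the furniture and walls round the work are solid. World frame = base frame: x ahead of the robot, y to its left, z up, the work surface at z = 0. Lengths are in m, angles in rad, forces in N, time in s.
With the tool pointing down it reaches from about 0.4 to 0.9 m from the base axis. Payload 5.5 kg.
Tool frame: the origin (TCP) lies midway between the tips of the shut fingers; the grasp point (between the pads) lies bot.grasp_offset behind it (bot.grasp_offset is the distance from the TCP to the grasp point, in m); z points along the fingers, y is the line along which they close (so a half turn about z gives the same grasp; the last joint's range is limited). The gripper opens to 92 mm and grips with 3 to 60 N. Pads are 19 mm wide; open, the fingers measure 130 mm over their backs; the gripper's body (75 mm by 190 mm) begins 47 mm behind the grasp point.
Start: joints at [1.446, 0.501, -0.427, 1.55, 0.221, 1.138, -0.21], TCP at [0.246, -0.602, 0.227] pointing down, gripper open.
Joint ranges: [-2.88, 2.88], [-0.31, 2.03], [-1.54, 1.56], [0.2, 2.42], [-1.41, 4.55], [0.19, 2.02], [-2.57, 2.57]. Speed limits (rad/s): [2.57, 2.57, 3.14, 3.14, 3.14, 3.14, 3.14].

## Interface

Orientations are given as a unit quaternion [w, x, y, z].
In Python, from bench import bot gives the robot as it stands.
- The arm moves only by the tool move_arm, never from a script. Its argument "moves" is a list of rows, each a list of 3 entries, a list of its own where there are three numbers: the shift along the tool's x, y, z in cm, then the turn, a rotation vector about the tool's x, y, z in degrees, then the opening, from 0 (shut) to 1 (fully open). A call has 1 to 12 rows; each row is the pose to reach, as a shift and turn from the pose commanded when the call began, along the tool's axes at that moment; what a row does not reach only later rows make up. A row lasts 1/12 s, in which the tool goes at most 41.7 mm and 7.16 degrees, less where a joint would pass 70% of its speed; a pose out of reach is approached as far as the arm can. A call with a gripper value outside its range is refused whole. The fingers move at their own pace and stop on an object; the grip force is fixed at half the most. Time passes only in rows, so rows that repeat a pose let the fingers close. It gives the time, the measured TCP pose, the force, the opening and the grip force at its end, in the units of the state.
- bot.sense(): the state, without advancing time (a new reading comes with each control period).
- bot.grab_frame(name): name is "side" or "top"; returns a dict with "img" (480x640x3 uint8, red, green, blue), "range_z" (480x640 float32, m along the optical axis (not along the pixel's ray), 0 where there is no reading), "K" (3x3 intrinsics, pixels), "R" (3x3) and "t" (3): a world point X has camera coordinates R X + t. Camera axes: x right, y down, z forward; pixel columns grow to the right and rows downward; lengths in m; the calibration is good to about 2 mm. A picture is of the moment at which its call begins.
- bot.close_job(): hands the job in; it is judged then, once.
The state is a dict: "time_s": time; "joint_pos": joint angles; "joint_vel": joint speeds; "effort": joint torques, N m; "eef_pos": TCP position; "tool_rot": TCP orientation; "wrist_force": force on the tool from outside, world axes, zero at the start; "wrist_torque": the same for the moment, N m; "gripper_width": finger opening in m; "gripper_force": force on a finger pad.
Only numpy, scipy, OpenCV 4.12 (cv2) and the standard library are available. Lean on these libraries where they do the work, as an engineer would, in place of code of your own. Each camera call takes 0.05 s, during which the arm holds its last target. There are 200 camera calls.

## Working session

There is one attempt and no reset: what is moved stays moved. The work goes in short steps, Python scripts to look and compute and a tool call to move; the robot and the scene stay as the last step left them, time stands still between calls to the robot, and variables do not carry over. Pictures are saved under pics/ and viewed, at most 10 in all, crops included, and the job is handed in when it is done.

Besides the shell and the picture viewer there is one more tool, called in YAML: its name, and indented under it one key for each argument. move_arm: Moves the arm, as the interface text tells. Its arguments: {"type":"object","properties":{"moves":{"type":"array"}},"required":["moves"]}

```bash
mkdir -p pics; ls
python3 - <<'E'
from bench import bot
import cv2,numpy as np
s=bot.sense();print({k:np.round(v,3).tolist() for k,v in s.items()},bot.grasp_offset)
for n in("top","side"):
    f=bot.grab_frame(n);np.savez(f"{n}0.npz",**f);cv2.imwrite(f"pics/{n}0.png",f["img"][:,:,::-1]);print(n,f["K"].tolist(),(-f["R"].T@f["t"]).round(3))
E
```

```text
pics
{'time_s': 0.0, 'joint_pos': [1.446, 0.502, -0.427, 1.551, 0.221, 1.138, -0.21], 'joint_vel': [0.0, 0.001, -0.0, 0.002, 0.0, 0.0, -0.002], 'effort': [-0.0, -56.661, -5.816, -27.912, -0.069, 0.031, 0.0], 'eef_pos': [0.245, -0.601, 0.226], 'tool_rot': [-0.001, 0.981, 0.193, -0.0], 'wrist_force': [-0.721, 0.078, -0.745], 'wrist_torque': [-0.007, 0.015, -0.024], 'gripper_force': 0.0, 'gripper_width': 0.091} 0.0188
top [[577.1882051844659, 0.0, 318.09987767306376], [0.0, 577.1882051844659, 229.91735410051834], [0.0, 0.0, 1.0]] [0.411 0.08  0.98 ]
side [[522.0931095039997, 0.0, 322.62841546301837], [0.0, 522.0931095039997, 225.32216071496683], [0.0, 0.0, 1.0]] [ 0.584 -0.555  0.689]
```

View pics/top0.png

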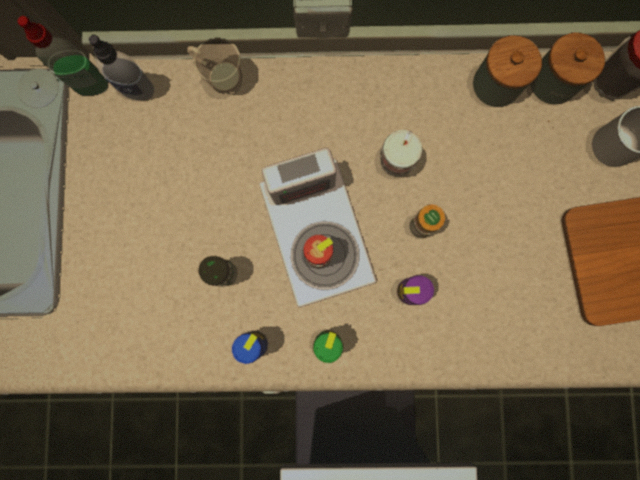

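View pics/side0.png

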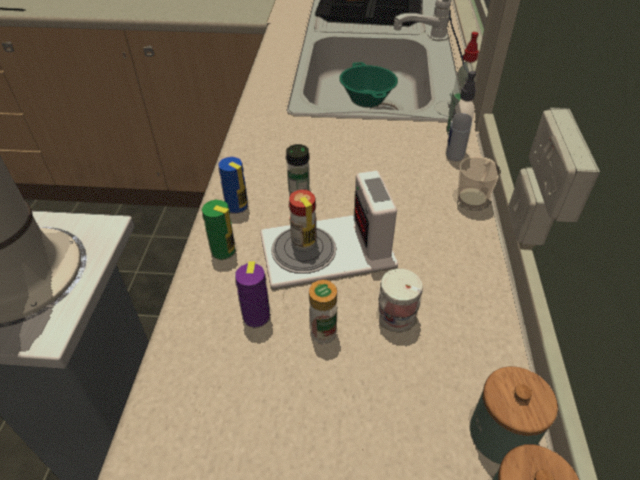

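The red-lidded jar is at top (319,249) and side (303,215), on the grey pad. The look-alikes are blue (247,347), green (328,346) and purple (416,290), all off the pad and without red lids. I'll confirm in an enlarged crop.

```bash
cat > h.py <<'E'
import numpy as np,cv2
def w(f,u,v,z):
    "pixel -> world point at height z"
    K,R,t=f["K"],f["R"],f["t"]; c=-R.T@t
    d=R.T@np.linalg.inv(K)@[u,v,1]; return c+d*(z-c[2])/d[2]
def cloud(f):
    K,R,t,Z=f["K"],f["R"],f["t"],f["range_z"]; v,u=np.mgrid[:480,:640]
    P=np.stack([(u-K[0,2])/K[0,0]*Z,(v-K[1,2])/K[1,1]*Z,Z],-1)
    return (P-t)@R
def crop(f,x0,y0,x1,y1,s,name):
    cv2.imwrite(name,cv2.resize(f["img"][y0:y1,x0:x1,::-1],None,fx=s,fy=s,interpolation=cv2.INTER_CUBIC))
E
python3 - <<'E'
from h import *
f=np.load("top0.npz");P=cloud(f);I=f["img"].astype(int)
crop(f,250,140,390,310,3.5,"pics/c0.png")
roi=np.zeros((480,640),bool);roi[225:275,295:350]=1
z=P[...,2]
m=roi&(z>.118)&(z<.135);print("lid",m.sum(),P[m].mean(0),(P[m].min(0)+P[m].max(0))/2)
y=m&(I[...,0]>150)&(I[...,1]>130)&(I[...,2]<90);print("yellow",y.sum(),P[y].mean(0) if y.any() else 0)
roi[:]=0;roi[145:205,255:345]=1
m=roi&(z>.12)&(z<.135);print("head",m.sum(),P[m].mean(0));r=cv2.minAreaRect(P[m][:,:2].astype(np.float32)*1000);print(r)
roi[:]=0;roi[170:310,250:385]=1
m=roi&(z>.007)&(z<.0165)
r=cv2.minAreaRect(P[m][:,:2].astype(np.float32)*1000);print("base",r)
E
```

```text
lid 686 [0.49566941 0.09070808 0.12628052] [0.49570889 0.09066255 0.12477089]
yellow 202 [0.4980871  0.08749684 0.12699061]
head 2003 [0.61533284 0.1185296  0.12744553]
((616.72119140625, 118.65084838867188), (44.84131622314453, 109.86357116699219), 17.148834228515625)
base ((537.2305908203125, 94.19808959960938), (224.7176971435547, 139.92950439453125), 17.062427520751953)
```

View pics/c0.png

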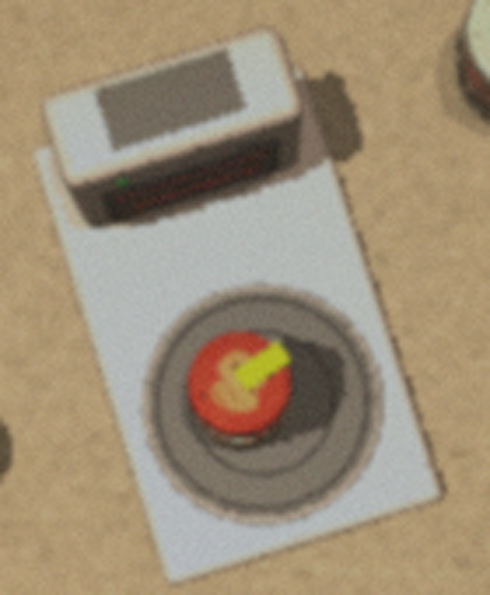

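The crop confirms it: red lid with a yellow strip pointing right and up, from the lid centre (240,383) to the tip (283,350) in the crop. The jar stands on the pad with the head at the upper left. Next I'll work out the strip's yaw and the first move.

```bash
cat >> h.py <<'E'
from scipy.spatial.transform import Rotation as Ro
def go(s,p,yaw):
    "shift (tool axes, cm) and rotvec (deg) to a tool-down pose with tool x at yaw (deg)"
    q=s["tool_rot"];R0=Ro.from_quat([q[1],q[2],q[3],q[0]])
    R1=Ro.from_euler("z",yaw,degrees=True)*Ro.from_euler("x",180,degrees=True)
    print("shift",(R0.inv().apply(np.array(p)-s["eef_pos"])*100).round(2),"turn",(R0.inv()*R1).as_rotvec(degrees=True).round(2), "yaw now",np.degrees(np.arctan2(*R0.as_matrix()[[1,0],0])).round(2))
def strip(f,zt=.127,ctr=None):
    "yaw of yellow strip on lid, from top frame"
    P=cloud(f);I=f["img"].astype(int)
    m=(abs(P[...,2]-zt)<.006)&(I[...,0]>140)&(I[...,1]>130)&(I[...,2]<90)
    if ctr is not None: m&=np.hypot(P[...,0]-ctr[0],P[...,1]-ctr[1])<.03
    q=P[m][:,:2].astype(np.float32); vx,vy,x,y=cv2.fitLine(q,cv2.DIST_L2,0,.01,.01).ravel()
    return m.sum(),q.mean(0),np.degrees(np.arctan2(vy,vx))
E
python3 - <<'E'
from h import *
from bench import bot
f=np.load("top0.npz");print(strip(f,ctr=(.4957,.0907)))
a=w(f,318.9,248.9,.127);b=w(f,330.5,240.3,.127);print(a,b,np.degrees(np.arctan2(*(b-a)[[1,0]])))
s=bot.sense();go(s,(.4957,.0907,.226),-52)
E
```

```text
(np.int64(203), array([0.49814495, 0.0874272 ], dtype=float32), np.float32(-48.862026))
[0.49513362 0.09007816 0.127     ] [0.50773392 0.07265482 0.127     ] -54.12608677381431
shift [ 49.32 -54.59   0.08] turn [-9.000e-02  6.000e-02  7.422e+01] yaw now 22.22
```

move_arm:
  moves:
    - [[4, -4.4, 0], [0, 0, 6], 1]
    - [[8, -8.8, 0], [0, 0, 12], 1]
    - [[12, -13.2, 0], [0, 0, 18], 1]
    - [[16, -17.6, 0], [0, 0, 24], 1]
    - [[20, -22, 0], [0, 0, 30], 1]
    - [[24, -26.4, 0], [0, 0, 36], 1]
    - [[28, -30.8, 0], [0, 0, 42], 1]
    - [[32, -35.2, 0], [0, 0, 48], 1]
    - [[36, -39.6, 0], [0, 0, 54], 1]
    - [[40, -44, 0], [0, 0, 60], 1]
    - [[44, -48.4, 0], [0, 0, 66], 1]
    - [[48, -52.8, 0], [0, 0, 72], 1]

```text
time_s: 1.1
eef_pos: [0.413, -0.1433, 0.2267]
tool_rot: [0.0, 0.91, -0.415, 0.0]
wrist_force: [-0.4, -0.2, 0.3]
gripper_width: 0.0915
gripper_force: 0.0
```

Run:
```python
from h import *
from bench import bot
s=bot.sense();print(s["joint_pos"].round(2) if hasattr(s["joint_pos"],"round") else s["joint_pos"],s["eef_pos"])
go(s,(.4957,.0907,.226),-52)
f=np.load("top0.npz");P=cloud(f);I=f["img"][232:262,305:340]
hsv=cv2.cvtColor(I,cv2.COLOR_RGB2HSV);m=cv2.inRange(hsv,(24,170,130),(36,255,255))>0
v,u=np.nonzero(m);q=np.array([w(f,a+305,b+232,.127)[:2] for a,b in zip(u,v)],np.float32)
print(len(q),q.mean(0),cv2.minAreaRect(q*1000),np.degrees(np.arctan2(*(q.mean(0)-[.4957,.0907])[::-1])),cv2.fitLine(q,2,0,.01,.01).ravel())
```

```text
[ 0.81  0.12 -0.57  2.05  0.07  0.99 -2.23] [ 0.41297499 -0.14326177  0.22671919]
shift [-12.24 -21.59   0.06] turn [ 0.02 -0.01  2.98] yaw now -49.02
96 [0.50187236 0.08218954] ((501.913818359375, 81.84526062011719), (10.179230690002441, 21.963390350341797), 29.07108497619629) -54.04784810340705 [ 0.52565825 -0.85069585  0.50187236  0.08218953]
```

move_arm:
  moves:
    - [[-2, -3.5, 0], [0, 0, -4], 1]
    - [[-4, -7, 0], [0, 0, -8], 1]
    - [[-6, -10.5, 0], [0, 0, -12], 1]
    - [[-8, -14, 0], [0, 0, -16], 1]
    - [[-10, -17.5, 0], [0, 0, -20], 1]
    - [[-12.2, -21.6, 0], [0, 0, -24], 1]
    - [[-12.2, -21.6, 0], [0, 0, -24], 1]
    - [[-12.2, -21.6, 0], [0, 0, -24], 1]
    - [[-12.2, -21.6, 0], [0, 0, -24], 1]

```text
time_s: 1.85
eef_pos: [0.4944, 0.0883, 0.2261]
tool_rot: [0.0, 0.977, -0.214, -0.001]
wrist_force: [0.6, -0.6, -0.1]
gripper_width: 0.0916
gripper_force: 0.0
```

Run:
```python
from h import *
from bench import bot
s=bot.sense();print(np.round(s["joint_pos"],2),s["eef_pos"])
go(s,(.4957,.0907,.094),-25)
```

```text
[ 0.43  0.29 -0.77  1.91  0.23  1.04 -2.44] [0.49439274 0.08826547 0.22613703]
shift [ 0.03 -0.29 13.21] turn [0.06 0.07 0.24] yaw now -24.76
```

move_arm:
  moves:
    - [[0, -0.3, 2], [0, 0, -0.5], 1]
    - [[0, -0.3, 4], [0, 0, -1], 1]
    - [[0, -0.3, 6], [0, 0, -1.5], 1]
    - [[0, -0.3, 8], [0, 0, -2], 1]
    - [[0, -0.3, 9.5], [0, 0, -2], 1]
    - [[0, -0.3, 11], [0, 0, -2], 1]
    - [[0, -0.3, 12.2], [0, 0, -2], 1]
    - [[0, -0.3, 13], [0, 0, -2], 1]
    - [[0, -0.3, 13.2], [0, 0, -2], 1]
    - [[0, -0.3, 13.2], [0, 0, -2], 1]
    - [[0, -0.3, 13.2], [0, 0, -2], 1]

```text
time_s: 2.77
eef_pos: [0.4966, 0.0907, 0.0953]
tool_rot: [0.0, 0.98, -0.198, 0.0]
wrist_force: [-0.0, -1.0, -0.6]
gripper_width: 0.0917
gripper_force: 0.0
```

Run:
```python
from h import *
from bench import bot
s=bot.sense();print(np.round(s["joint_pos"],2),s["eef_pos"])
go(s,(.4957,.0907,.094),-25)
f=bot.grab_frame("side");crop(f,220,100,420,300,3,"pics/s1.png")
```

```text
[ 0.27  0.47 -0.61  2.01  0.38  0.77 -2.54] [0.4966357  0.09068029 0.09527546]
shift [-0.09  0.03  0.13] turn [ 0.   -0.05  2.16] yaw now -22.84
```

View pics/s1.png

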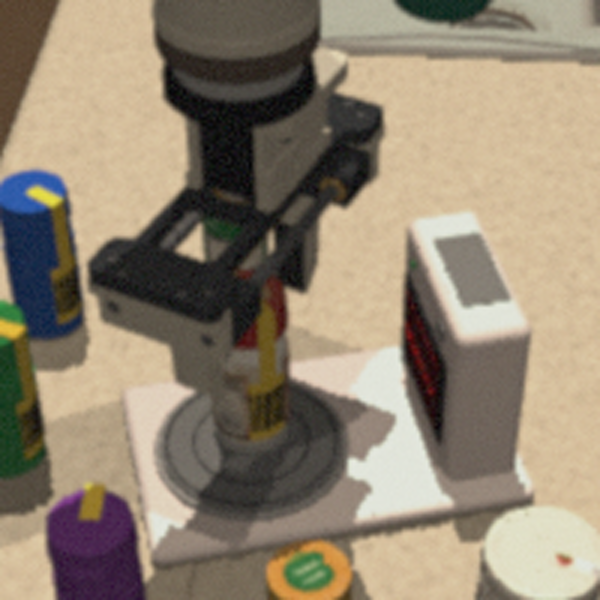

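The open fingers flank the red lid (crop (262,310)). The sticker at crop (268,380) is facing the camera and the right. Now closing.

move_arm:
  moves:
    - [[0, 0, 0], [0, 0, 0], 0]
    - [[0, 0, 0], [0, 0, 0], 0]
    - [[0, 0, 0], [0, 0, 0], 0]
    - [[0, 0, 0], [0, 0, 0], 0]
    - [[0, 0, 0], [0, 0, 0], 0]
    - [[0, 0, 0], [0, 0, 0], 0]
    - [[0, 0, 0], [0, 0, 0], 0]
    - [[0, 0, 0], [0, 0, 0], 0]
    - [[0, 0, 0], [0, 0, 0], 0]
    - [[0, 0, 0], [0, 0, 0], 0]

```text
time_s: 3.65
eef_pos: [0.4963, 0.0913, 0.0947]
tool_rot: [0.0, 0.98, -0.197, -0.0]
wrist_force: [-0.2, -0.6, 1.1]
gripper_width: 0.0437
gripper_force: 30.0
```

move_arm:
  moves:
    - [[0, 0, 0], [0, 0, -3], 0]
    - [[0, 0, 0], [0, 0, -7], 0]
    - [[0, 0, 0], [0, 0, -11], 0]
    - [[0, 0, 0], [0, 0, -15], 0]
    - [[0, 0, 0], [0, 0, -20], 0]
    - [[0, 0, 0], [0, 0, -25], 0]
    - [[0, 0, 0], [0, 0, -30], 0]
    - [[0, 0, 0], [0, 0, -35], 0]
    - [[0, 0, 0], [0, 0, -39], 0]
    - [[0, 0, 0], [0, 0, -42], 0]
    - [[0, 0, 0], [0, 0, -44], 0]
    - [[0, 0, 0], [0, 0, -44], 0]

```text
time_s: 4.65
eef_pos: [0.4963, 0.0913, 0.0947]
tool_rot: [-0.0, 0.983, 0.185, 0.0]
wrist_force: [-0.0, 0.2, 0.8]
gripper_width: 0.0436
gripper_force: 30.0
```

move_arm:
  moves:
    - [[0, 0, 0], [0, 0, -3], 0]
    - [[0, 0, 0], [0, 0, -7], 0]
    - [[0, 0, 0], [0, 0, -11], 0]
    - [[0, 0, 0], [0, 0, -15], 0]
    - [[0, 0, 0], [0, 0, -19], 0]
    - [[0, 0, 0], [0, 0, -23], 0]
    - [[0, 0, 0], [0, 0, -26], 0]
    - [[0, 0, 0], [0, 0, -28], 0]
    - [[0, 0, 0], [0, 0, -28], 0]
    - [[0, 0, 0], [0, 0, -28], 0]
    - [[0, 0, 0], [0, 0, -28], 0]

```text
time_s: 5.57
eef_pos: [0.4963, 0.0913, 0.0947]
tool_rot: [0.0, 0.91, 0.416, 0.0]
wrist_force: [1.2, 0.4, 1.1]
gripper_width: 0.0438
gripper_force: 30.0
```

Run:
```python
from h import *
from bench import bot
s=bot.sense();print(np.round(s["joint_pos"],2),s["eef_pos"],s["gripper_width"],s["wrist_torque"])
go(s,(.4957,.0907,.094),50)
f=bot.grab_frame("side");np.savez("side2.npz",**f);g=bot.grab_frame("top")
a=cv2.resize(f["img"][150:290,250:410],None,fx=3.5,fy=3.5,interpolation=2)[:,:,::-1]
cv2.imwrite("pics/s2.png",a);crop(g,250,140,390,310,3.5,"pics/t2.png")
```

```text
[ 0.49  0.57 -0.9   2.01  0.6   0.85 -1.46] [0.49631898 0.09128742 0.09472355] 0.04384509701790085 [-0.08988432 -0.08835065  0.02029167]
shift [-0.08 -0.01  0.07] turn [ 0.01 -0.   -0.88] yaw now 49.12
```

View pics/s2.png

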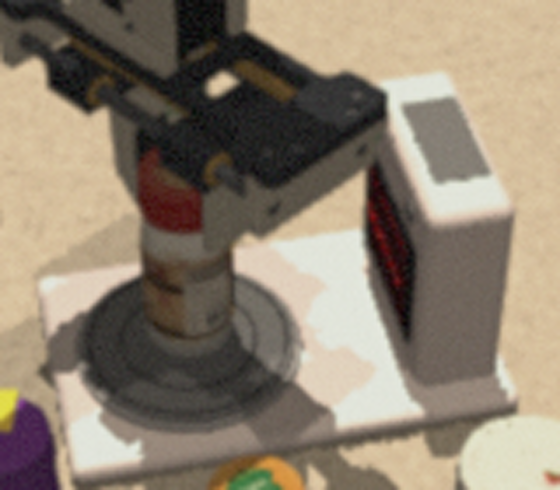

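View pics/t2.png

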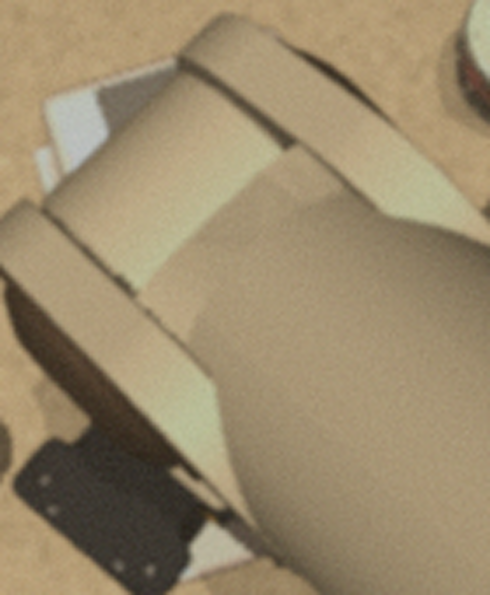

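The top view is blocked by the arm. In the side view the sticker has turned out of sight towards the window side, and the jar stands upright. I'll refine the starting yaw from the unobstructed first side image.

Run:
```python
from h import *
f=np.load("side0.npz");crop(f,280,180,330,270,6.5,"pics/s0c.png")
K,R,t=f["K"],f["R"],f["t"]
def pj(X): c=R@X+t;c=K@c;return c[:2]/c[2]
# jar outline on body: left/right limb at a few heights, and code column at yaw
c=-R.T@t; az=np.arctan2(c[1]-.0908,c[0]-.4960)
for z in(.034,.056,.078,.115):
    r=.0225 if z>.1 else .021
    P=lambda a,r=r:pj(np.array([.4960+r*np.cos(a),.0908+r*np.sin(a),z]))
    o=lambda p:((p-[280,180])*6.5).round(0)
    print(z,"limbs",o(P(az-1.45)),o(P(az+1.45)),"yaws",[(y,*o(P(np.radians(y),r+.001))) for y in(-50,-54,-58,-62)])
    print("  patch edges at -56:",o(P(np.radians(-56-34),.0225)),o(P(np.radians(-56+34),.0225)))
```

```text
0.034 limbs [ 78. 383.] [232. 377.] yaws [(-50, np.float64(200.0), np.float64(421.0)), (-54, np.float64(196.0), np.float64(423.0)), (-58, np.float64(191.0), np.float64(425.0)), (-62, np.float64(185.0), np.float64(427.0))]
  patch edges at -56: [146. 433.] [228. 399.]
0.056 limbs [ 74. 325.] [230. 319.] yaws [(-50, np.float64(199.0), np.float64(363.0)), (-54, np.float64(194.0), np.float64(365.0)), (-58, np.float64(189.0), np.float64(367.0)), (-62, np.float64(183.0), np.float64(369.0))]
  patch edges at -56: [143. 375.] [227. 341.]
0.078 limbs [ 70. 265.] [229. 259.] yaws [(-50, np.float64(197.0), np.float64(303.0)), (-54, np.float64(192.0), np.float64(305.0)), (-58, np.float64(187.0), np.float64(307.0)), (-62, np.float64(181.0), np.float64(309.0))]
  patch edges at -56: [140. 315.] [226. 282.]
0.115 limbs [ 58. 161.] [233. 153.] yaws [(-50, np.float64(197.0), np.float64(200.0)), (-54, np.float64(192.0), np.float64(203.0)), (-58, np.float64(186.0), np.float64(205.0)), (-62, np.float64(180.0), np.float64(207.0))]
  patch edges at -56: [135. 209.] [223. 176.]
```

View pics/s0c.png

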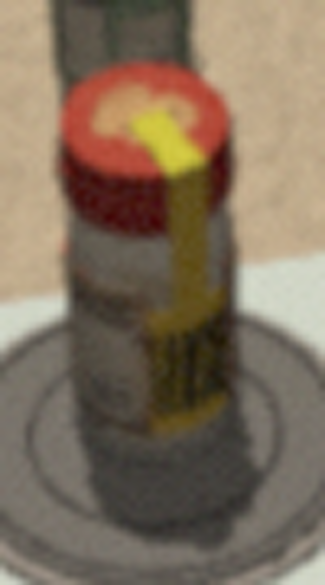

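The first side crop shows the vertical strip on the lid at u≈188 (169–208) and the patch at 148–228. The start yaw was therefore about -56°, and the sticker is now at about +16° against 17.1° wanted. I'll turn 1° more on the pad, then lift.

move_arm:
  moves:
    - [[0, 0, 0], [0, 0, -1], 0]
    - [[0, 0, 0], [0, 0, -1], 0]
    - [[0, 0, 0], [0, 0, -1], 0]
    - [[0, 0, 0], [0, 0, -1], 0]
    - [[0, 0, 0], [0, 0, -1], 0]
    - [[0, 0, 0], [0, 0, -1], 0]

```text
time_s: 6.17
eef_pos: [0.4962, 0.0914, 0.0947]
tool_rot: [-0.0, 0.906, 0.424, 0.0]
wrist_force: [0.8, 0.7, 0.3]
gripper_width: 0.0439
gripper_force: 30.0
```

move_arm:
  moves:
    - [[0, 0, -0.4], [0, 0, 0], 0]
    - [[0, 0, -1.2], [0, 0, 0], 0]
    - [[0, 0, -2.2], [0, 0, 0], 0]
    - [[0, 0, -3.4], [0, 0, 0], 0]
    - [[0, 0, -4.6], [0, 0, 0], 0]
    - [[0, 0, -5.8], [0, 0, 0], 0]
    - [[0, 0, -7], [0, 0, 0], 0]
    - [[0, 0, -8.2], [0, 0, 0], 0]
    - [[0, 0, -9.2], [0, 0, 0], 0]
    - [[0, 0, -9.8], [0, 0, 0], 0]
    - [[0, 0, -10], [0, 0, 0], 0]
    - [[0, 0, -10], [0, 0, 0], 0]

```text
time_s: 7.17
eef_pos: [0.4966, 0.0912, 0.1952]
tool_rot: [0.0, 0.906, 0.424, 0.0]
wrist_force: [-0.3, 0.1, -1.2]
gripper_width: 0.0439
gripper_force: 30.0
```

move_arm:
  moves:
    - [[0, 0, 0], [0, 0, 0], 0]
    - [[0, 0, 0], [0, 0, 0], 0]
    - [[0, 0, 0], [0, 0, 0], 0]
    - [[0, 0, 0], [0, 0, 0], 0]
    - [[0, 0, 0], [0, 0, 0], 0]
    - [[0, 0, 0], [0, 0, 0], 0]

```text
time_s: 7.67
eef_pos: [0.4961, 0.0914, 0.1945]
tool_rot: [-0.0, 0.905, 0.424, -0.0]
wrist_force: [0.6, 0.2, -1.6]
gripper_width: 0.0436
gripper_force: 30.0
```

Run:
```python
from h import *
from bench import bot
s=bot.sense();print(np.round(s["joint_pos"],2),s["eef_pos"],s["gripper_width"],s["wrist_force"],np.abs(s["joint_vel"]).max())
go(s,(.4963,.0913,.195),50)
f=bot.grab_frame("side");crop(f,220,60,420,300,2.5,"pics/s3.png")
```

```text
[ 0.61  0.43 -1.04  1.93  0.43  1.03 -1.32] [0.4961444  0.09139537 0.19453154] 0.04360661053373692 [ 0.57285837  0.24541261 -1.58378585] 0.00182374221039415
shift [ 0.    0.02 -0.05] turn [-0.02  0.01  0.23] yaw now 50.23
```

View pics/s3.png

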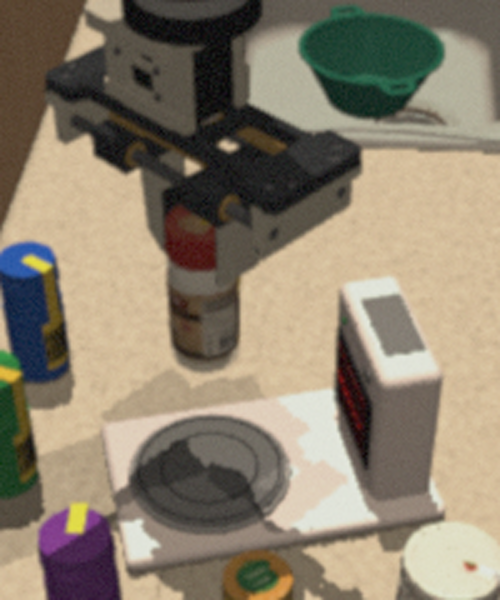

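The jar hangs upright in the gripper (crop (203,290)), about 10 cm clear of the pad (crop (210,470)). The other jars visible in this crop look undisturbed, and the arm is still. Handing in.

```bash
python3 -c "
from bench import bot
print(bot.close_job())"
```

```text
the job is handed in; nothing more can be done
None
```

I turned the red-lidded jar about 73° on the pad to face the window, lifted it 10 cm, and handed the job in with it held upright and still; the final facing (within an estimated 2°) is worked out from the starting angle and the tool's turn, as neither camera could see the sticker afterwards.

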